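# Heatsink board onto the sloped inspection rest

### The arm

A 7-joint arm with a two-finger parallel gripper is mounted at the origin on a cart in front of the work surface, level with it; the furniture and walls round the work are solid. World frame = base frame: x ahead of the robot, y to its left, z up, the work surface at z = 0. Lengths are in m, angles in rad, forces in N, time in s.
With the tool pointing down it reaches from about 0.425 to 0.875 m from the base axis. Payload 4.7 kg.
Tool frame: the origin (TCP) lies on the centre line of the jaws, within the pads' length; the fingertips stand 8 mm ahead of it and the grasp point (between the pads) lies 11 mm behind it; z points along the fingers, y is the line along which they close (so a half turn about z gives the same grasp; the last joint's range is limited). The gripper opens to 87 mm and grips with 3 to 60 N. Pads are 19 mm wide; open, the fingers measure 117 mm over their backs; the gripper's body (75 mm by 190 mm) begins 51 mm behind the grasp point.
Start: joints at [-1.265, 0.321, -0.07, 1.45, 0.023, 1.371, -0.057], TCP at [0.187, 0.623, 0.202] pointing down, gripper open.
Joint ranges: [-2.86, 2.86], [-0.3, 2.09], [-1.38, 1.24], [0.06, 2.45], [-1.56, 4.7], [0.09, 2.05], [-2.69, 2.69]. Speed limits (rad/s): [2.57, 2.57, 3.14, 3.14, 3.14, 3.14, 3.14].

### API

Orientations are given as a unit quaternion [x, y, z, w].
In Python, from bench import r gives the robot as it stands. The module is installed in compiled form; this text tells all that it offers.
- The arm moves only by the tool servo_tool, never from a script. Its argument "rows" is one flat list of numbers, 5 for each row, row after row: the shift along the world's x, y, z in m, then the turn about the world's z in rad, then the opening in per cent of the stroke, from 0 (shut) to 100 (fully open). In form: [x, y, z, spin, fingers, x, y, z, spin, fingers, ...]. A call has 1 to 8 rows; each row is the pose to reach, as a shift and turn from the pose commanded when the call began; what a row does not reach only later rows make up. A row lasts 1/12 s, in which the tool goes at most 41.7 mm and 7.16 degrees, less where a joint would pass 70% of its speed; a pose out of reach is approached as far as the arm can. A call with a gripper value outside its range is refused whole. The fingers move at their own pace and stop on an object; "newtons" is the grip in N (left out, the last holds). Time passes only in rows, so rows that repeat a pose let the fingers close. It gives the time, the measured TCP pose, the force, the opening and the grip force at its end, in the units of the state.
- r.get_obs(): the state, without advancing time (a new reading comes with each control period).
- r.capture(name): name is "scene" or "top"; returns the picture (384x512x3 uint8, blue, green, red); there is no depth.
- r.camera_info(name): a dict with "fovy" (degrees; the focal length in pixels is half the picture's height over the tangent of half this angle, whatever the lens; pixels are square), "cx", "cy" (the principal point, pixels), "camera_from_world" (4x4, takes a point from world to camera coordinates). Camera axes: x right, y down, z forward; pixel columns grow to the right and rows downward; lengths in m; the calibration is good to about 2 mm. A picture is of the moment at which its call begins. camera_info takes no time and is no camera call.
- r.job_done(): hands the job in; it is judged then, once.
Trained networks look in the newest picture that a camera, given by its name, has taken for a name from the list of things; names that differ only in an ending like _2 or _b are one class to them, and where a whole thing is asked for, a point or a joint stands for the part that bears it (a point fixed in the world has none). Each returns a list of dicts, best first, with "score" (0 to 1); they miss things now and then, are a little off and sometimes report something else, mostly with a low value. They report only what shows in the picture. A call takes as long as a camera call. They do not tell look-alikes from the thing itself.
- r.spot_in(camera, label): "location" ([x, y, z] in m, in world coordinates, good to about 4 mm: the middle of the surface that is visible of it).
The state is a dict: "t": time; "qpos": joint angles; "joint_velocities": joint speeds; "tau": joint torques, N m; "position": TCP position; "ee_rot": TCP orientation; "wrist_force": force on the tool from outside, world axes, zero at the start; "ft_torque": the same for the moment, N m; "grip_width": opening from 0.0 (shut) to 1.0 (fully open); "finger_force": force on a finger pad.
Only numpy, scipy, OpenCV 4.12 (cv2) and the standard library are available. Lean on these libraries where they do the work, as an engineer would, in place of code of your own. Each camera call takes 0.05 s, during which the arm holds its last target. There are 200 camera calls.

### The job

Move the circuit board with the finned heatsink from the slotted cradle to the inspection rest: it has to lie flat on the narrow sloped rail, lengthways, centred across the rail and between the two end stops, and be let go there. The cradle leaves only its ends free and the rest's stops leave only its long sides free, so on the way set it down flat on the open bench and let go of it to change your grip. Never let it tip over, and do not disturb the spare board, the pot or the tape roll.

Things in the scene. Friction and masses are not known exactly. Their poses are not given: they have to be found in the camera images.
- module: part to move: green circuit board bolted on a box-shaped finned aluminium heatsink. Heatsink 64 mm long (own x), 42 mm wide (own y), 18 mm high, gripped by its plain end or side faces; components on top reach 29 mm, within that outline. Origin: centre of the underside, z up. 0.08 to 0.17 kg. Starts upright in the cradle, parallel with it; either way round will do.
- cradle: fixed black cradle, 60 mm long (x), 62 mm wide (y), open at both x ends. Origin: centre of its underside, on the bench. The module stands on its floor, 8 mm up; fences along both long sides reach 36 mm up, 48 mm apart, so the module (heatsink top 26 mm up) can be gripped only over its ends, which jut out 2 mm at each end of the cradle, and is lifted straight out.
- rest: fixed inspection rest: dark steel base plate 96 (x) by 56 (y) by 8 mm with two short pillars that carry the sloped ledge; highest point about 74 mm above the bench. Origin: centre of the underside of the base, on the bench, z up. The slope rises towards its +x. (Keep clear: a fixed lamp head hangs 0.36 m above the bench at x 0.5 to 0.7, y -0.05 to 0.13 m.)
- ledge: sloped aluminium rail of the rest, 20 mm wide, inclined 0.38 rad. x up the slope, y across, z square to its top face. Origin: on the top face, mid-width, 40 mm above the bench; the module's origin lies here when it touches the low lip. Lip: inner face x = -32 mm, 10 mm high; back stop: inner face x = +40 mm, 22 mm high. Module overhangs 11 mm each side and stays where laid by friction.
- pcb_spare: bystander: bare spare circuit board without a heatsink, 48 x 70 x 13 mm, lying on the bench. Origin: centre of the underside.
- flux_jar: bystander: small round pot with screw lid, 43 mm across, 30 mm high. Origin: centre of the underside.
- tape_roll: bystander: roll of tape lying flat, 62 mm across, 18 mm high. Origin: centre of the underside.
Not all that is in view belongs to the job. Of the things that look like the rest, the smaller one is meant.

How it is judged:
By the outcome, as a careful person would: the job done as asked, in the order asked, and still so for the second after the job is handed in, with the robot touching nothing.
It also fails if it takes over 51 s, if anything falls off the work surface, if the arm or the gripper's body presses on something with over 40 N, if the wrist force passes 120 N, or if a joint passes its speed limit or range.

## Working session

There is one attempt and no reset: what is moved stays moved. The work goes in short steps, Python scripts to look and compute and a tool call to move; the robot and the scene stay as the last step left them, time stands still between calls to the robot, and variables do not carry over. Pictures are saved under pics/ and viewed, at most 10 in all, crops included, and the job is handed in when it is done.

Besides the shell and the picture viewer there is one more tool, called after "Emit:" as name(argument=value, ...), one argument or row to a line, values as JSON. servo_tool: Moves the arm, as the interface text tells. Its arguments: {"type":"object","properties":{"rows":{"type":"array"},"newtons":{"type":"number"}},"required":["rows"]}

```bash
mkdir -p pics; ls; cat > h.py <<'E'
import numpy as np, cv2
from bench import r
def cam(n):
    i=r.camera_info(n); f=192/np.tan(np.radians(i["fovy"])/2); return f,i["cx"],i["cy"],np.array(i["camera_from_world"])
def proj(n,P):
    f,cx,cy,T=cam(n); P=np.atleast_2d(P); c=P@T[:3,:3].T+T[:3,3]
    return np.c_[f*c[:,0]/c[:,2]+cx, f*c[:,1]/c[:,2]+cy]
def back(n,uv,z):
    f,cx,cy,T=cam(n); uv=np.atleast_2d(uv).astype(float)
    d=np.c_[(uv[:,0]-cx)/f,(uv[:,1]-cy)/f,np.ones(len(uv))]@T[:3,:3]; o=-T[:3,:3].T@T[:3,3]
    return o+d*((z-o[2])/d[:,2])[:,None]
E
python3 - <<'E'
from h import *
a=r.capture("scene"); b=r.capture("top")
cv2.imwrite("pics/s0.png",a); cv2.imwrite("pics/t0.png",b)
for n in("scene","top"):
    f,cx,cy,T=cam(n); print(n,f,cx,cy,-T[:3,:3].T@T[:3,3]); print(T.round(3))
    for l in("module","cradle","rest","ledge","pcb_spare","flux_jar","tape_roll"):
        for d in r.spot_in(n,l)[:3]: print(l,np.round(d["location"],3),round(d["score"],2),proj(n,d["location"]).round()[0])
print(r.get_obs())
E
```

```text
pics
scene 366.8577071998735 255.51780113355363 192.96953691960817 [ 0.06255857 -0.27463285  0.48281162]
[[ 0.787 -0.616  0.017 -0.227]
 [-0.268 -0.367 -0.891  0.346]
 [ 0.555  0.697 -0.454  0.376]
 [ 0.     0.     0.     1.   ]]
module [0.464 0.428 0.034] 0.74 [206. 207.]
module [0.693 0.113 0.024] 0.61 [366. 236.]
cradle [0.475 0.393 0.026] 0.6 [217. 214.]
rest [0.564 0.236 0.012] 0.68 [287. 235.]
rest [0.534 0.648 0.013] 0.68 [188. 177.]
ledge [0.549 0.651 0.058] 0.88 [191. 163.]
ledge [0.577 0.24  0.041] 0.82 [290. 222.]
ledge [0.693 0.113 0.026] 0.73 [366. 235.]
flux_jar [0.693 0.116 0.024] 0.86 [365. 235.]
tape_roll [0.592 0.489 0.015] 0.55 [234. 191.]
top 391.0489593118426 259.3696467561025 190.5715138205559 [0.47060217 0.39467301 1.05234115]
[[-0.021 -1.     0.019  0.385]
 [-0.991  0.019 -0.13   0.596]
 [ 0.13  -0.021 -0.991  0.991]
 [ 0.     0.     0.     1.   ]]
module [0.479 0.427 0.032] 0.93 [239. 239.]
cradle [0.482 0.408 0.034] 0.6 [247. 238.]
rest [0.53  0.649 0.01 ] 0.86 [155. 221.]
rest [0.561 0.245 0.01 ] 0.82 [307. 207.]
ledge [0.539 0.656 0.06 ] 0.79 [148. 217.]
l
[... 334 characters left out ...]
pos': array([-1.26490891,  0.32097045, -0.070117  ,  1.4504951 ,  0.02259345,
        1.37080866, -0.05688392]), 'joint_velocities': array([ 0.00033255,  0.00223213, -0.00064217, -0.00083064, -0.00129893,
        0.00067283, -0.00072809]), 'tau': array([-7.91437033e-04, -4.91049635e+01, -4.03236346e-01, -3.12747860e+01,
       -6.35934225e-02,  3.33409756e-02, -5.10448537e-07]), 'position': array([0.1870004 , 0.6225421 , 0.20250833]), 'ee_rot': array([1.45352060e-01, 9.89379996e-01, 4.99456133e-05, 2.39390274e-05]), 'wrist_force': array([ 0.53071961, -0.19628202,  0.66317791]), 'ft_torque': array([ 0.00244273, -0.02783661, -0.01571267]), 'finger_force': 0.0, 'grip_width': 0.9965632280739339}
```

```bash
python3 - <<'E'
import cv2,numpy as np
a=cv2.imread("pics/s0.png");b=cv2.imread("pics/t0.png")
cv2.imwrite("pics/t1.png",cv2.resize(b[110:290,110:400],None,fx=2.75,fy=2.75,interpolation=cv2.INTER_CUBIC))
cv2.imwrite("pics/s1.png",cv2.resize(a[110:290,140:430],None,fx=2.75,fy=2.75,interpolation=cv2.INTER_CUBIC))
E
```

```text
(no output)
```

View pics/t1.png

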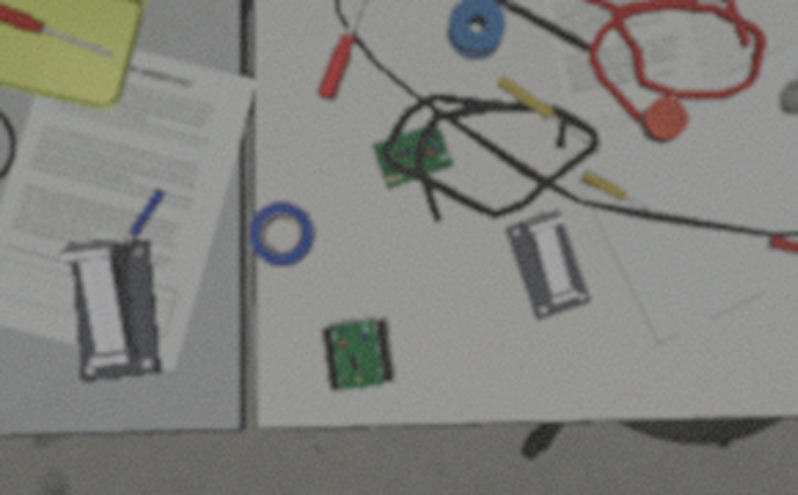

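View pics/s1.png

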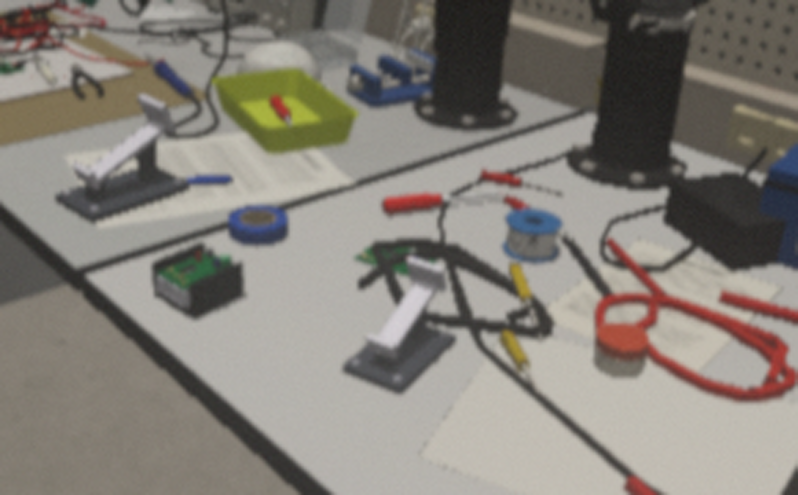

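The top view shows two look-alike rests: one at orig. px (152,223), which is bigger, and one at (309,206), which is smaller. I take the smaller one on the right as the one meant. The module with its black fences is at (240,239). The green board under the wire at (260,166) is the bare spare. The scene view agrees: rest (287,228), module (212,208). I'll confirm in one enlarged crop and pick corners from it.

```bash
python3 - <<'E'
import cv2,numpy as np
a=cv2.imread("pics/s0.png");b=cv2.imread("pics/t0.png")
c=lambda m,u,v:cv2.resize(m[v:v+50,u:u+66],(396,300),interpolation=cv2.INTER_CUBIC)
m=np.vstack([np.hstack([c(b,278,180),c(a,256,200)]),np.hstack([c(b,207,212),c(a,180,182)])])
cv2.imwrite("pics/m1.png",cv2.convertScaleAbs(m,alpha=1.3,beta=10))
E
```

```text
(no output)
```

View pics/m1.png

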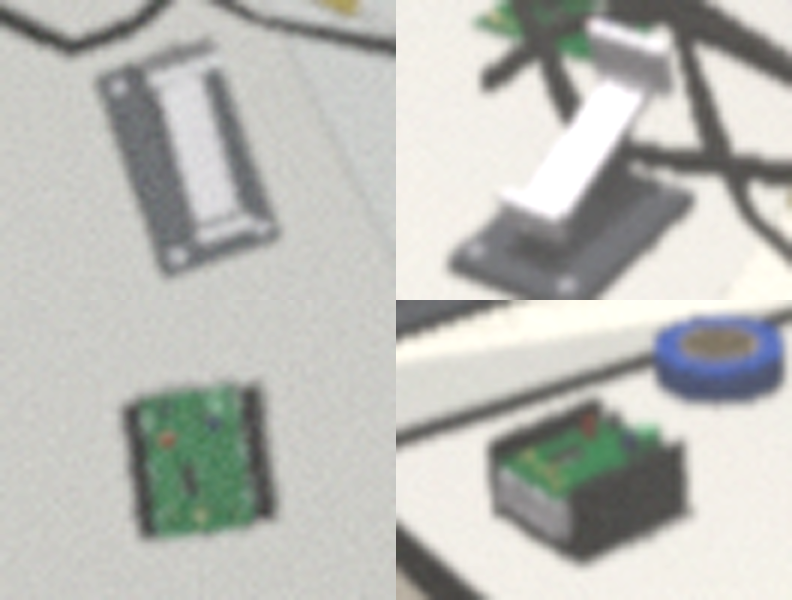

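The crop confirms the small rest. In the top panel its base corners are at about (98,75), (167,275) and (280,235). The lip is at the bottom, nearest the robot, and the back stop at the top, so it rises away from the robot. The cradle with the module fits the description too: the module is green between black fences. Next I fit the poses to these corners.

```bash
cat >> h.py <<'E'
S=.38
def tf(p,P):
    c,s=np.cos(p[2]),np.sin(p[2]); P=np.atleast_2d(P).astype(float)
    return np.c_[p[0]+c*P[:,0]-s*P[:,1],p[1]+s*P[:,0]+c*P[:,1],P[:,2]]
def led(P): # ledge -> levelled frame
    P=np.atleast_2d(P).astype(float); return np.c_[P[:,0]*np.cos(S)-P[:,2]*np.sin(S),P[:,1],.04+P[:,0]*np.sin(S)+P[:,2]*np.cos(S)]
E
cat > fit.py <<'E'
from h import *
from scipy.optimize import least_squares
px=lambda u,v,o:((u+.5)/6-.5+o[0],(v+.5)/6-.5+o[1])
T,Sc=(278,180),(256,200)
base=[("top",px(98,75,T),(.048,.028,.008)),("top",px(167,275,T),(-.048,.028,.008)),("top",px(280,235,T),(-.048,-.028,.008)),
("scene",px(52,265,Sc),(-.048,.028,.008)),("scene",px(297,200,Sc),(.048,-.028,.008))]
T2,S2=(207,212),(180,182)
cr=[("top",px(123,105,T2),(.03,.031,.036)),("top",px(143,237,T2),(-.03,.031,.036)),("top",px(258,82,T2),(.03,-.031,.036)),("top",px(274,217,T2),(-.03,-.031,.036)),
("scene",px(96,140,S2),(-.03,.031,.036)),("scene",px(287,145,S2),(.03,-.031,.036)),("scene",px(204,103,S2),(.03,.031,.036)),("scene",px(187,262,S2),(-.03,-.031,0)),("scene",px(292,213,S2),(.03,-.031,0))]
def fit(pts,p0):
    f=lambda p:np.concatenate([(proj(n,tf(p,P))[0]-uv) for n,uv,P in pts])
    s=least_squares(f,p0,loss="soft_l1"); print(s.x.round(4),np.degrees(s.x[2]).round(1)); print(f(s.x).reshape(-1,2).round(1).tolist()); return s.x
R=fit(base,[.56,.24,.28]); C=fit(cr,[.48,.42,.1])
# ledge, yaw of rest; unknown: x offset
L=np.r_[tf(R,[0,0,0])[0,:2],R[2]]
rp=[("top",px(197,222,T),(-.032,.01,0)),("top",px(238,212,T),(-.032,-.01,0)),("scene",px(138,205,Sc),(-.032,.0,0.01)),("scene",px(235,38,Sc),(.042,0,.022))]
f=lambda p:np.concatenate([(proj(n,tf(p,led(P)))[0]-uv) for n,uv,P in rp])
L2=least_squares(lambda p:f([*p,R[2]]),L[:2]).x; print("ledge free",L2.round(4),f([*L2,R[2]]).reshape(-1,2).round(1).tolist())
dl=np.array([[np.cos(R[2]),np.sin(R[2])],[-np.sin(R[2]),np.cos(R[2])]])@(L2-R[:2]); print("offset in rest",dl.round(4))
np.save("fit.npy",np.r_[R,C,L2])
a={"top":cv2.imread("pics/t0.png"),"scene":cv2.imread("pics/s0.png")}
box=lambda x,y,z0,z1,x0=None:[(sx,sy,z) for z in(z0,z1) for sx in(-x if x0 is None else x0,x) for sy in(-y,y)]
E8=[(0,1),(2,3),(0,2),(1,3),(4,5),(6,7),(4,6),(5,7),(0,4),(1,5),(2,6),(3,7)]
Lp=[*L2,R[2]]
def panel(n,u,v):
    k=6; m=cv2.resize(a[n][v:v+50,u:u+66],(396,300),interpolation=cv2.INTER_CUBIC)
    def dr(W,col,E=E8):
        q=(proj(n,W)-(u,v)+.5)*k-.5
        for i,j in E: cv2.line(m,tuple(int(t) for t in q[i].round()),tuple(int(t) for t in q[j].round()),col,1,cv2.LINE_AA)
    dr(tf(R,box(.048,.028,0,.008)),(0,0,255)); dr(tf(C,box(.03,.031,0,.036)),(0,0,255)); dr(tf(C,box(.032,.021,.008,.026)),(255,0,255))
    dr(tf(Lp,led([(-.032,-.01,0),(.04,-.01,0),(.04,.01,0),(-.032,.01,0),(-.032,-.01,.01),(-.032,.01,.01),(.04,-.01,.022),(.04,.01,.022)])),(255,0,0),[(0,1),(1,2),(2,3),(3,0),(0,4),(4,5),(5,3),(1,6),(6,7),(7,2)])
    return m
cv2.imwrite("pics/m2.png",np.vstack([np.hstack([panel("top",278,180),panel("scene",256,200)]),np.hstack([panel("top",207,212),panel("scene",180,182)])]))
E
python3 fit.py
```

```text
[0.5637 0.2388 0.3039] 17.4
[[-0.3, 0.1], [0.1, 0.6], [0.9, 0.6], [-0.0, -2.2], [0.9, -2.1]]
[0.4802 0.4252 0.1229] 7.0
[[-0.5, -0.5], [-0.7, 0.8], [0.8, -0.1], [1.4, 0.6], [-1.0, -0.8], [1.4, -0.9], [-0.4, -2.2], [-0.1, 0.6], [0.8, 0.1]]
ledge free [0.5631 0.2379] [[0.6, 0.6], [0.9, -0.2], [0.2, -1.7], [-0.6, -0.5]]
offset in rest [-0.0009 -0.0007]
```

View pics/m2.png

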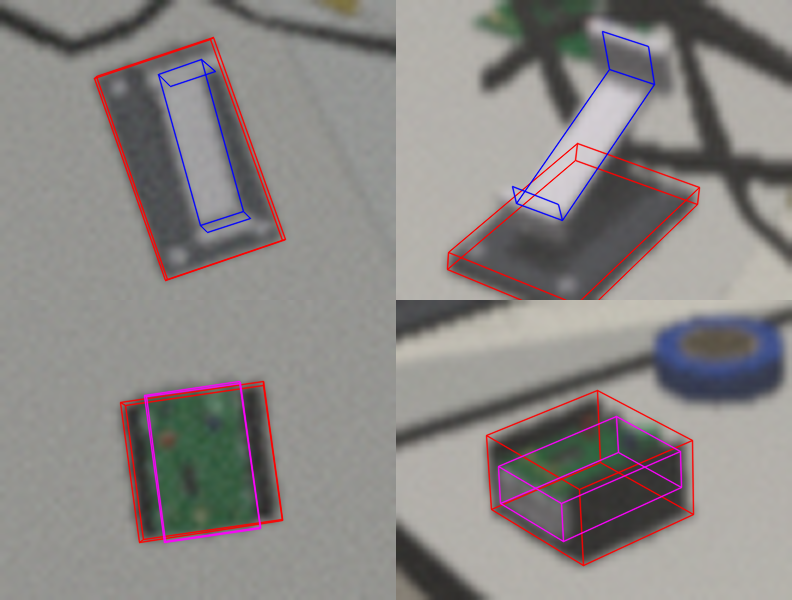

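Emit:
servo_tool(
  rows=[0.0366,-0.0247,-0.0125,-0.116,100,0.0733,-0.0494,-0.025,-0.232,100,0.11,-0.074,-0.0375,-0.348,100,0.1465,-0.0988,-0.05,-0.463,100,0.183,-0.1234,-0.0625,-0.579,100,0.22,-0.148,-0.075,-0.694,100,0.256,-0.173,-0.0875,-0.81,100,0.293,-0.1975,-0.1,-0.926,100],
  newtons=25,
)

```text
t: 1.47
position: [0.4544, 0.442, 0.1115]
ee_rot: [0.574, 0.819, 0.0, 0.0]
wrist_force: [0.7, 0.8, 0.1]
grip_width: 1.0
finger_force: 0.0
```

Emit:
servo_tool(
  rows=[0,0,0,-0.116,100,0,0,0,-0.231,100],
)

```text
t: 1.63
position: [0.4562, 0.4393, 0.1108]
ee_rot: [0.667, 0.745, -0.001, 0.001]
wrist_force: [-1.5, 1.3, -0.3]
grip_width: 1.0
finger_force: 0.0
```

```bash
cat > st.py <<'E'
from h import *
o=r.get_obs(); q=o["ee_rot"]; from scipy.spatial.transform import Rotation as Ro
M=Ro.from_quat(q).as_matrix()
print(o["t"],o["position"].round(4),"fingerline deg",np.degrees(np.arctan2(M[1,1],M[0,1])).round(2),"zaxis",M[:,2].round(3),"q",o["qpos"].round(2),o["grip_width"],o["finger_force"],o["wrist_force"].round(2))
E
python3 st.py
```

```text
1.6333 [0.4562 0.4393 0.1108] fingerline deg 6.25 zaxis [ 0.    -0.002 -1.   ] q [-1.    0.35  0.24  1.62 -0.09  1.19 -0.64] 1.0000921986156408 0.0 [-1.51  1.32 -0.35]
```

Emit:
servo_tool(
  rows=[0.012,-0.007,-0.02,0.006,100,0.024,-0.0143,-0.045,0.013,100,0.024,-0.0143,-0.051,0.013,100,0.024,-0.0143,-0.051,0.013,100],
)

```text
t: 1.97
position: [0.4759, 0.4269, 0.0583]
ee_rot: [0.659, 0.753, -0.003, -0.0]
wrist_force: [-0.7, -0.6, -0.2]
grip_width: 0.998
finger_force: 0.0
```

```bash
python3 st.py; python3 - <<'E'
from h import *
a=r.capture("scene")
cv2.imwrite("pics/s2.png",cv2.resize(a[110:260,130:330],None,fx=4,fy=4,interpolation=cv2.INTER_CUBIC))
E
```

```text
1.9667 [0.4759 0.4269 0.0583] fingerline deg 7.62 zaxis [-0.003 -0.004 -1.   ] q [-0.96  0.41  0.24  1.65 -0.11  1.1  -0.56] 0.9979195912108121 0.0 [-0.67 -0.64 -0.21]
```

View pics/s2.png

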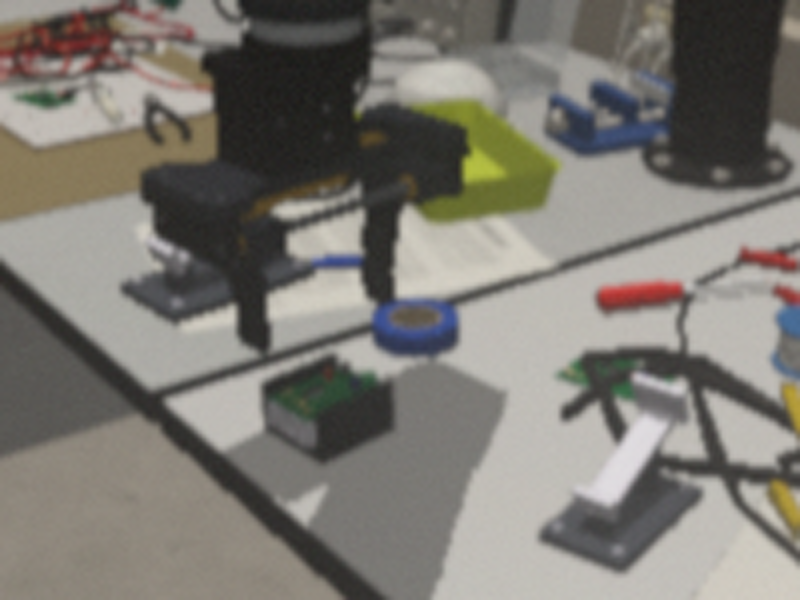

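The gripper hangs over the scene, with the near fingertip at crop (258,345) and the far one at (380,298). They should straddle the module at (330,410), so I check their projection against the measured pose.

```bash
python3 - <<'E'
from h import *
o=r.get_obs(); p=o["position"]; d=np.array([np.cos(.133),np.sin(.133),0])
for s in(-.051,.051): print(((proj("scene",p+s*d-[0,0,.008])-(130,110))*4).round())
print(((proj("scene",p-[0,0,.0])-(130,110))*4).round())
for s in(-.051,.051):
  for z in(.05,.08,.10): print(z,((proj("scene",[.48,.425,z]+s*d)-(130,110))*4).round())
E
```

```text
[[251. 383.]]
[[379. 330.]]
[[316. 344.]]
0.05 [[260. 386.]]
0.08 [[257. 342.]]
0.1 [[255. 312.]]
0.05 [[387. 333.]]
0.08 [[386. 291.]]
0.1 [[386. 262.]]
```

```bash
python3 - <<'E'
from h import *
print(r.get_obs()["position"].round(4))
for n,f0 in(("scene","s0"),("top","t0")):
    a=r.capture(n); b=cv2.imread(f"pics/{f0}.png"); cv2.imwrite(f"pics/{n}3.png",a)
o=r.get_obs();print(o["t"],o["position"].round(4))
a=cv2.imread("pics/scene3.png");b=cv2.imread("pics/t0.png");t=cv2.imread("pics/top3.png")
m=np.hstack([cv2.resize(a[140:240,165:265],(400,400),interpolation=cv2.INTER_CUBIC),cv2.resize(t[180:280,190:290],(400,400),interpolation=cv2.INTER_CUBIC)])
d=np.array([np.cos(.133),np.sin(.133),0])
for n,x0,u,v in(("scene",0,165,140),("top",400,190,180)):
  for s in(-.0435,.0435,-.0585,.0585):
    q=(proj(n,o["position"]+s*d-[0,0,.008])[0]-(u,v)+.5)*4; cv2.circle(m,(int(q[0])+x0,int(q[1])),3,(0,0,255),1)
cv2.imwrite("pics/m3.png",m)
E
```

```text
[0.4759 0.4287 0.06  ]
2.1167 [0.4765 0.4305 0.062 ]
```

View pics/m3.png

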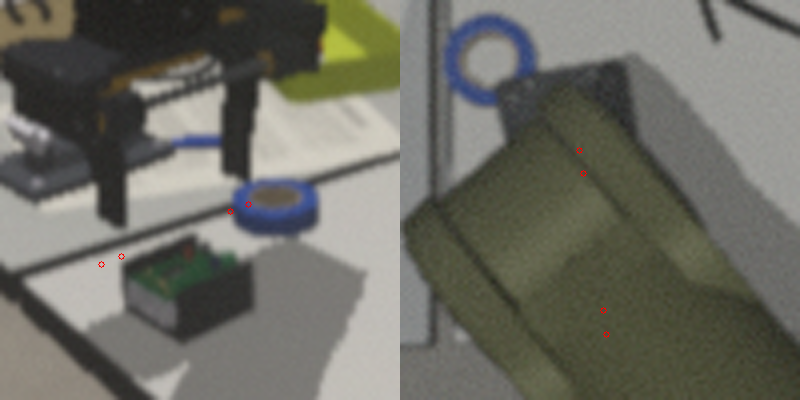

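```bash
python3 - <<'E'
from h import *
d=np.array([np.cos(.133),np.sin(.133),0])
for z in(.12,.14,.16,.18): print(z,(back("top",(230.2,197.7),z)[0]-.095*d).round(4))
from scipy.optimize import least_squares
uv=[(193.2,195.5),(224.2,184.2)]
for z in(.052,.06,.07,.08): 
  f=lambda p:np.concatenate([proj("scene",[p[0]+s*d[0],p[1]+s*d[1],z])[0]-q for s,q in zip((-.051,.051),uv)])
  s=least_squares(f,[.48,.43]); print(z,s.x.round(4),s.fun.round(1))
for i in range(3):
  r.camera_info("top"); o=r.get_obs(); print(o["t"],o["position"].round(4),o["qpos"].round(4))
E
```

```text
0.12 [0.4826 0.4323 0.12  ]
0.14 [0.4803 0.4312 0.14  ]
0.16 [0.4781 0.4301 0.16  ]
0.18 [0.4758 0.429  0.18  ]
0.052 [0.5028 0.4725] [ 0.3  0.4 -0.3 -0.4]
0.06 [0.4948 0.4588] [ 0.   0.4 -0.  -0.5]
0.07 [0.4848 0.4416] [-0.3  0.5  0.4 -0.7]
0.08 [0.4749 0.4245] [-0.7  0.7  0.8 -0.9]
2.1167 [0.4765 0.4305 0.062 ] [-0.9662  0.4048  0.2391  1.6427 -0.1056  1.105  -0.562 ]
2.1167 [0.4765 0.4305 0.062 ] [-0.9662  0.4048  0.2391  1.6427 -0.1056  1.105  -0.562 ]
2.1167 [0.4765 0.4305 0.062 ] [-0.9662  0.4048  0.2391  1.6427 -0.1056  1.105  -0.562 ]
```

Emit:
servo_tool(
  rows=[0.0035,-0.0055,-0.01,-0.008,100,0.0035,-0.0055,-0.02,-0.008,100,0.0035,-0.0055,-0.03,-0.008,100,0.0035,-0.0055,-0.032,-0.008,100,0.0035,-0.0055,-0.032,-0.008,100],
)

```text
t: 2.53
position: [0.4793, 0.4227, 0.027]
ee_rot: [0.661, 0.751, -0.001, -0.0]
wrist_force: [-0.6, -0.4, 0.5]
grip_width: 0.998
finger_force: 0.0
```

Emit:
servo_tool(
  rows=[0,0,0,0,100,0,0,0,0,100],
)

```text
t: 2.7
position: [0.4806, 0.4237, 0.029]
ee_rot: [0.661, 0.751, 0.0, 0.0]
wrist_force: [-0.6, 0.7, -0.5]
grip_width: 1.002
finger_force: 0.0
```

```bash
python3 st.py; python3 - <<'E'
from h import *
a=r.capture("scene"); cv2.imwrite("pics/scene4.png",a); o=r.get_obs(); print(o["position"].round(4))
m=cv2.resize(a[160:240,165:265],(800,640)[:2] and (750,600),interpolation=cv2.INTER_CUBIC)
d=np.array([np.cos(.13),np.sin(.13),0])
for s in(-.0435,.0435,-.0585,.0585):
    q=(proj("scene",o["position"]+s*d-[0,0,.008])[0]-(165,160)+.5)*7.5; cv2.circle(m,(int(q[0]),int(q[1])),4,(0,0,255),1)
cv2.imwrite("pics/m4.png",m)
E
```

```text
2.7 [0.4806 0.4237 0.029 ] fingerline deg 7.28 zaxis [ 0.  0. -1.] q [-0.95  0.44  0.24  1.67 -0.12  1.05 -0.55] 1.0016451079870075 0.0 [-0.62  0.67 -0.51]
[0.4807 0.4238 0.0292]
```

View pics/m4.png

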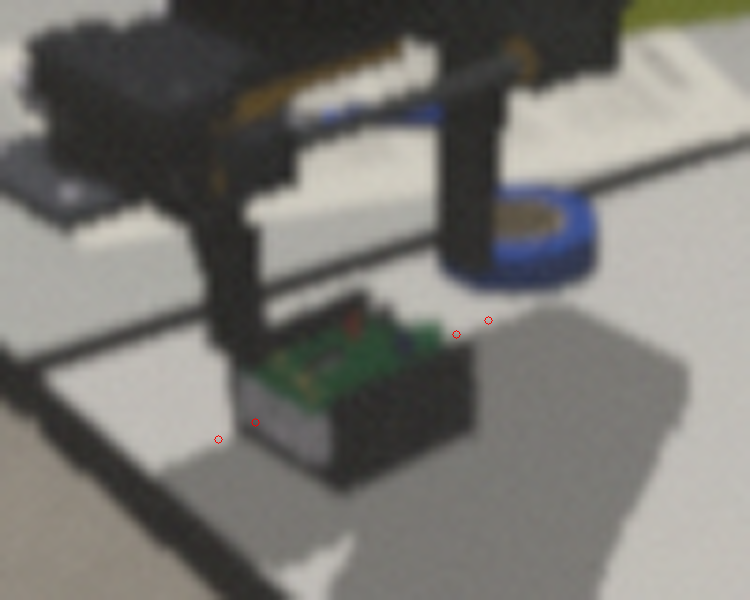

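The picture shows the near tip at (238,355) and the far tip at (468,270). Both are about 20 mm higher than the stated geometry predicts. I'll go down a little with the force in view, then measure the tips in numbers.

Emit:
servo_tool(
  rows=[-0.0005,0.001,-0.008,-0.005,95,-0.0005,0.001,-0.013,-0.005,90,-0.0005,0.001,-0.014,-0.005,88,-0.0005,0.001,-0.014,-0.005,86,-0.0005,0.001,-0.014,-0.005,86],
)

```text
t: 3.17
position: [0.4798, 0.4243, 0.0144]
ee_rot: [0.663, 0.749, -0.0, 0.0]
wrist_force: [0.4, 0.7, 0.2]
grip_width: 0.87
finger_force: 0.0
```

```bash
cat > tip.py <<'E'
from h import *
a=r.capture("scene"); o=r.get_obs(); b=cv2.imread("pics/s0.png")
g,g0=[cv2.GaussianBlur(cv2.cvtColor(x,cv2.COLOR_BGR2GRAY),(3,3),0) for x in(a,b)]
m=(g<70)&(g0>110)
p=proj("scene",o["position"]-[.051,.007,.008])[0]; u=int(p[0])
print("pred near tip",p.round(1),[ (c,int(np.where(m[:,c])[0].max())) for c in range(u-6,u+7) if m[:,c].any()])
E
python3 tip.py; python3 st.py
```

```text
pred near tip [196.  222.1] [(190, 194), (191, 195), (192, 195), (193, 197), (194, 198), (195, 208), (196, 204), (197, 204), (198, 203), (199, 203), (200, 202), (201, 189), (202, 189)]
3.2167 [0.48   0.4244 0.0147] fingerline deg 6.99 zaxis [ 0. -0. -1.] q [-0.95  0.45  0.24  1.68 -0.12  1.02 -0.56] 0.8672425685338719 0.0 [-0.81  0.07 -0.48]
```

Emit:
servo_tool(
  rows=[0,0,-0.003,0,86,0,0,-0.005,0,86,0,0,-0.005,0,86],
)

```text
t: 3.47
position: [0.4797, 0.4241, 0.0092]
ee_rot: [0.663, 0.749, -0.0, 0.0]
wrist_force: [-0.8, 0.4, 0.2]
grip_width: 0.862
finger_force: 0.0
```

Emit:
servo_tool(
  rows=[0,0,-0.001,0,86,0,0,-0.0025,0,86,0,0,-0.0025,0,86],
)

```text
t: 3.72
position: [0.4798, 0.4243, 0.0069]
ee_rot: [0.663, 0.749, -0.0, 0.0]
wrist_force: [-0.0, -0.3, 0.4]
grip_width: 0.86
finger_force: 0.0
```

```bash
python3 st.py; python3 - <<'E'
from h import *
a=r.capture("scene"); o=r.get_obs()
m=cv2.resize(a[170:240,175:255],(640,560),interpolation=cv2.INTER_CUBIC); m=cv2.convertScaleAbs(m,alpha=1.6,beta=15)
cv2.imwrite("pics/m5.png",m)
E
```

```text
3.7167 [0.4798 0.4243 0.0069] fingerline deg 6.99 zaxis [-0. -0. -1.] q [-0.95  0.46  0.24  1.68 -0.12  1.01 -0.55] 0.8597544433558837 0.0 [-0.04 -0.28  0.37]
```

View pics/m5.png

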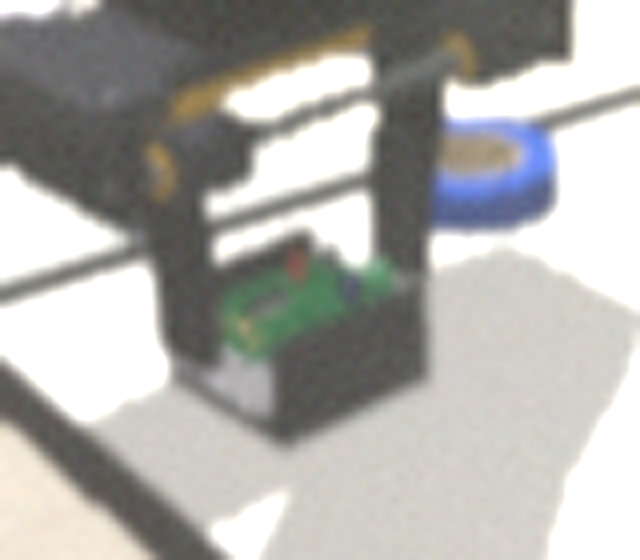

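No contact is felt even at a reported z of 7 mm. In the picture the near tip (190,362) covers only the top few millimetres of the heatsink's end face. The fingers really do end higher than stated, so I go on down in small, force-checked steps.

Emit:
servo_tool(
  rows=[0,0,-0.001,0,86,0,0,-0.002,0,86,0,0,-0.002,0,86],
)

```text
t: 4.02
position: [0.4798, 0.4243, 0.005]
ee_rot: [0.663, 0.749, -0.0, 0.0]
wrist_force: [-0.8, -0.2, 1.1]
grip_width: 0.858
finger_force: 0.0
```

Emit:
servo_tool(
  rows=[0,0,-0.001,0,86,0,0,-0.002,0,86,0,0,-0.002,0,86],
)

```text
t: 4.27
position: [0.4798, 0.4243, 0.003]
ee_rot: [0.663, 0.749, -0.0, 0.0]
wrist_force: [0.2, 0.5, -0.6]
grip_width: 0.863
finger_force: 0.0
```

Emit:
servo_tool(
  rows=[0,0,-0.002,0,86,0,0,-0.004,0,86,0,0,-0.004,0,86],
)

```text
t: 4.52
position: [0.4797, 0.4241, -0.0013]
ee_rot: [0.663, 0.749, -0.0, 0.0]
wrist_force: [-0.5, -0.2, -0.5]
grip_width: 0.861
finger_force: 0.0
```

Emit:
servo_tool(
  rows=[0,0,-0.002,0,86,0,0,-0.004,0,86,0,0,-0.004,0,86],
)

```text
t: 4.77
position: [0.4796, 0.4242, -0.0054]
ee_rot: [0.663, 0.749, -0.0, 0.0]
wrist_force: [0.6, 0.2, -0.6]
grip_width: 0.856
finger_force: 0.0
```

```bash
python3 tip.py; python3 st.py
```

```text
pred near tip [196.4 229. ] [(190, 200), (191, 199), (192, 199), (193, 203), (194, 205), (195, 209), (196, 216), (197, 204), (198, 218), (199, 219), (200, 202), (201, 196), (202, 196)]
4.8167 [ 0.4797  0.4243 -0.0051] fingerline deg 6.99 zaxis [-0. -0. -1.] q [-0.95  0.48  0.23  1.69 -0.13  0.99 -0.55] 0.8589481293321294 0.0 [ 0.33 -0.39  1.09]
```

Emit:
servo_tool(
  rows=[0,0,-0.003,0,80,0,0,-0.003,0,74,0,0,-0.003,0,68,0,0,-0.003,0,66,0,0,-0.003,0,66,0,0,-0.003,0,66],
  newtons=25,
)

```text
t: 5.32
position: [0.4798, 0.4243, -0.008]
ee_rot: [0.663, 0.749, -0.0, 0.0]
wrist_force: [0.2, -0.1, -1.2]
grip_width: 0.736
finger_force: 25.0
```

```bash
python3 tip.py; python3 st.py
```

```text
pred near tip [196.5 230. ] [(190, 203), (191, 203), (192, 203), (193, 202), (194, 202), (195, 203), (196, 204), (197, 204), (198, 203), (199, 203), (200, 202), (201, 202), (202, 202)]
5.3667 [ 0.4798  0.4243 -0.008 ] fingerline deg 6.99 zaxis [-0. -0. -1.] q [-0.95  0.48  0.23  1.69 -0.13  0.98 -0.55] 0.7319760673686508 24.957367479801178 [ 0.11  1.03 -1.15]
```

It is gripped at 64 mm. I regrip 4 mm higher so that the tips cannot meet the bench before the module does, then lift.

Emit:
servo_tool(
  rows=[0,0,0,0,80,0,0,0.002,0,80,0,0,0.004,0,80,0,0,0.004,0,66,0,0,0.004,0,66,0,0,0.004,0,66,0,0,0.004,0,66,0,0,0.004,0,66],
)

```text
t: 6.03
position: [0.4802, 0.4247, -0.0032]
ee_rot: [0.663, 0.749, 0.0, 0.0]
wrist_force: [-0.7, -1.2, 5.3]
grip_width: 0.73
finger_force: 25.0
```

Emit:
servo_tool(
  rows=[0,0,0.005,0,66,0,0,0.015,0,66,0,0,0.03,0,66,0,0,0.045,0,66,0,0,0.06,0,66,0,0,0.06,0,66],
)

```text
t: 6.53
position: [0.4818, 0.4259, 0.0599]
ee_rot: [0.663, 0.749, 0.003, 0.0]
wrist_force: [-0.5, 1.2, -1.0]
grip_width: 0.731
finger_force: 25.0
```

```bash
python3 st.py; python3 - <<'E'
from h import *
for n in("top","scene"):
    a=r.capture(n); cv2.imwrite(f"pics/{n}6.png",a)
    for d in r.spot_in(n,"module")[:2]: print(n,np.round(d["location"],3),round(d["score"],2),proj(n,d["location"])[0].round())
E
```

```text
6.5333 [0.4818 0.4259 0.0599] fingerline deg 6.98 zaxis [ 0.004  0.004 -1.   ] q [-0.96  0.41  0.24  1.65 -0.11  1.1  -0.56] 0.7314191014687985 24.98875468969345 [-0.51  1.23 -1.02]
scene [0.481 0.409 0.091] 0.65 [215. 187.]
scene [0.576 0.238 0.042] 0.63 [291. 222.]
```

Emit:
servo_tool(
  rows=[-0.0025,-0.0145,0,0.022,66,-0.007,-0.041,0,0.065,66,-0.0115,-0.067,0,0.11,66,-0.016,-0.093,0,0.15,66,-0.0185,-0.107,0,0.172,66,-0.02,-0.116,0,0.18,66,-0.02,-0.116,0,0.18,66,-0.02,-0.116,-0.01,0.18,66],
)

```text
t: 7.4
position: [0.4613, 0.3099, 0.0474]
ee_rot: [0.593, 0.805, 0.002, 0.0]
wrist_force: [0.8, 1.2, -0.7]
grip_width: 0.73
finger_force: 25.0
```

Emit:
servo_tool(
  rows=[0,0,-0.015,0,66,0,0,-0.03,0,66,0,0,-0.042,0,66,0,0,-0.05,0,66,0,0,-0.053,0,66,0,0,-0.053,0,66],
)

```text
t: 7.9
position: [0.4593, 0.3085, -0.008]
ee_rot: [0.592, 0.806, -0.001, -0.0]
wrist_force: [-0.4, -0.4, -1.2]
grip_width: 0.734
finger_force: 25.0
```

```bash
python3 st.py
```

```text
7.9 [ 0.4593  0.3085 -0.008 ] fingerline deg 17.34 zaxis [-0.001 -0.001 -1.   ] q [-0.85  0.32  0.25  1.92 -0.1   0.92 -0.26] 0.733640242474532 24.988822638988495 [-0.35 -0.37 -1.22]
```

Lower in small steps until contact shows.

Emit:
servo_tool(
  rows=[0,0,-0.001,0,66,0,0,-0.0025,0,66,0,0,-0.0025,0,66],
)

```text
t: 8.15
position: [0.4603, 0.3087, -0.0088]
ee_rot: [0.593, 0.805, 0.001, 0.0]
wrist_force: [-0.4, -0.1, -1.3]
grip_width: 0.733
finger_force: 25.0
```

Emit:
servo_tool(
  rows=[0,0,-0.0008,0,66,0,0,-0.0015,0,66,0,0,-0.0015,0,66],
)

```text
t: 8.4
position: [0.46, 0.3084, -0.0107]
ee_rot: [0.593, 0.805, 0.0, 0.0]
wrist_force: [0.3, 1.3, -1.8]
grip_width: 0.733
finger_force: 25.0
```

Emit:
servo_tool(
  rows=[0,0,-0.0005,0,66,0,0,-0.0013,0,66,0,0,-0.0013,0,66],
)

```text
t: 8.65
position: [0.46, 0.3085, -0.0112]
ee_rot: [0.593, 0.805, 0.0, -0.0]
wrist_force: [-2.1, -1.9, 4.7]
grip_width: 0.728
finger_force: 25.0
```

Emit:
servo_tool(
  rows=[0,0,-0.0005,0,66,0,0,-0.001,0,66,0,0,-0.001,0,66],
)

```text
t: 8.9
position: [0.46, 0.3085, -0.0112]
ee_rot: [0.593, 0.805, 0.0, -0.0]
wrist_force: [-4.7, -3.2, 11.2]
grip_width: 0.728
finger_force: 25.0
```

Emit:
servo_tool(
  rows=[0,0,0.002,0,80,0,0,0.002,0,100,0,0,0.002,0,100,0,0,0.002,0,100,0,0,0.012,0,100,0,0,0.03,0,100,0,0,0.055,0.12,100,0,0,0.07,0.24,100],
)

```text
t: 9.57
position: [0.4608, 0.3089, 0.0594]
ee_rot: [0.49, 0.872, 0.001, 0.001]
wrist_force: [1.4, 0.7, 0.7]
grip_width: 0.997
finger_force: 0.0
```

Emit:
servo_tool(
  rows=[0,0,0,0.12,100,0,0,0,0.24,100,0,0,0,0.36,100,0,0,0,0.48,100,0,0,0,0.6,100,0,0,0,0.72,100,0,0,0,0.84,100,0,0,0,0.96,100],
)

```text
t: 10.23
position: [0.4601, 0.3084, 0.0575]
ee_rot: [0.031, 1.0, 0.0, 0.0]
wrist_force: [-0.2, 1.1, -0.4]
grip_width: 1.0
finger_force: 0.0
```

Emit:
servo_tool(
  rows=[0,0,0,0.12,100,0,0,0,0.24,100,0,0,0,0.36,100,0,0,0,0.371,100,0,0,0,0.371,100],
)

```text
t: 10.65
position: [0.4601, 0.3084, 0.0573]
ee_rot: [-0.149, 0.989, 0.0, 0.0]
wrist_force: [-0.4, -0.2, -0.1]
grip_width: 1.003
finger_force: 0.0
```

```bash
python3 st.py; python3 - <<'E'
from h import *
for n in("top","scene"):
    a=r.capture(n); cv2.imwrite(f"pics/{n}7.png",a)
    for d in r.spot_in(n,"module")[:2]: print(n,np.round(d["location"],3),round(d["score"],2),proj(n,d["location"])[0].round())
a=cv2.imread("pics/scene7.png")
u,v=proj("scene",[.46,.3085,.02])[0].astype(int)
m=cv2.resize(a[v-40:v+35,u-50:u+50],(800,600),interpolation=cv2.INTER_CUBIC)
q=(proj("scene",tf([.46,.3085,.3026],[(x,y,z) for z in(0,.018) for x in(-.032,.032) for y in(-.021,.021)]))-(u-50,v-40)+.5)*8
for i,j in[(0,1),(2,3),(0,2),(1,3),(4,5),(6,7),(4,6),(5,7),(0,4),(1,5),(2,6),(3,7)]: cv2.line(m,tuple(map(int,q[i])),tuple(map(int,q[j])),(0,0,255),1)
cv2.imwrite("pics/m6.png",m)
E
```

```text
10.65 [0.4601 0.3084 0.0573] fingerline deg 107.15 zaxis [ 0.  0. -1.] q [-0.7   0.24  0.07  1.86 -0.02  1.04  1.25] 1.0027613746839121 0.0 [-0.4  -0.16 -0.14]
scene [0.671 0.379 0.008] 0.62 [280. 200.]
scene [0.45  0.305 0.023] 0.55 [229. 234.]
```

View pics/m6.png

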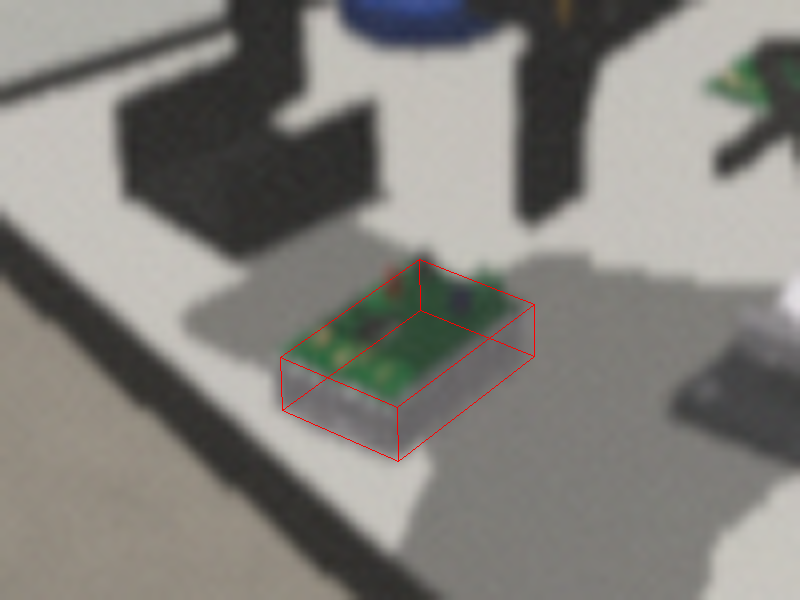

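The board stands flat on the bench, and its outline agrees with the gripper's pose to about 0.6 px, so robot and scene camera agree. Before laying it down I refine the rest's pose once by edge alignment, using the module's known pose to check the camera bias.

```bash
cat > ref.py <<'E'
from h import *
from scipy.optimize import minimize
from scipy.ndimage import map_coordinates
F=np.load("fit.npy")
def grad(f):
    g=cv2.GaussianBlur(cv2.cvtColor(cv2.imread(f),cv2.COLOR_BGR2GRAY).astype(np.float32),(0,0),1.2)
    return np.dstack([cv2.Sobel(g,cv2.CV_32F,1,0),cv2.Sobel(g,cv2.CV_32F,0,1)])
G={k:grad(f"pics/{k}.png") for k in("t0","s0","scene7")}
def cost(p,views):
    c=0
    for n,k,edges,fn in views:
        for a,b in edges:
            t=np.linspace(.06,.94,60)[:,None]; P=tf(p,fn(np.array(a)*(1-t)+np.array(b)*t)); q=proj(n,P)
            d=q[-1]-q[0]; d/=np.linalg.norm(d); nn=(-d[1],d[0])
            gx,gy=[map_coordinates(G[k][...,i],[q[:,1],q[:,0]],order=1) for i in(0,1)]
            c-=abs((gx*nn[0]+gy*nn[1]).mean())
    return c
def run(name,views,p0,fixyaw=None):
    best=None
    for dx in(-.004,0,.004):
        for dy in(-.004,0,.004):
            f=(lambda v:cost([p0[0]+v[0],p0[1]+v[1],p0[2]+10*v[2]],views)) if fixyaw is None else (lambda v:cost([p0[0]+v[0],p0[1]+v[1],fixyaw],views))
            s=minimize(f,[dx,dy]+([0] if fixyaw is None else []),method="Nelder-Mead",options=dict(initial_simplex=None,xatol=1e-5,fatol=1e-3))
            if best is None or s.fun<best.fun: best=s
    v=best.x; o=[p0[0]+v[0],p0[1]+v[1],(p0[2]+10*v[2]) if fixyaw is None else fixyaw]; print(name,np.round(o,4),round(best.fun,1)); return o
I=lambda P:P
def rect(x,y,zf,zn,zl,zr): # +x,-x,+y,-y edge heights
    return [((x,-y,zf),(x,y,zf)),((-x,-y,zn),(-x,y,zn)),((-x,y,zl),(x,y,zl)),((-x,-y,zr),(x,-y,zr))]
bs=rect(.048,.028,.008,0,.008,0); bt=rect(.048,.028,.008,0,0,.008)
rail=[((-.030,.01,0),(.036,.01,0)),((-.03,-.01,0),(.036,-.01,0))]
R=F[:3]; C=F[3:6]
run("base top",[("top","t0",bt[:0]+bt[1:],I)],R); run("base scene",[("scene","s0",[bs[1],bs[3]],I)],R); 
Y=run("base both",[("top","t0",bt[1:],I),("scene","s0",[bs[1],bs[3]],I)],R)[2]
L=[*F[6:8],Y]
run("rail top",[("top","t0",rail,led)],L,Y); run("rail scene",[("scene","s0",rail,led)],L,Y)
run("rail both",[("top","t0",rail,led),("scene","s0",rail,led)],L,Y)
ct=rect(.03,.031,.036,.036,.036,.036)
run("cradle top",[("top","t0",ct[2:]+[((.03,.024,.036),(.03,.031,.036))],I)],C)
cs=[((-.03,-.031,0),(.03,-.031,0)),((-.03,-.031,0),(-.03,.031,0)),((-.03,-.031,.036),(.03,-.031,.036))]
run("cradle scene",[("scene","s0",cs,I)],C)
ms=[((-.032,-.021,0),(.032,-.021,0)),((-.032,-.021,0),(-.032,.021,0))]
run("module scene",[("scene","scene7",ms,I)],[.46,.3085,.3])
E
python3 ref.py
```

```text
base top [0.5631 0.2396 0.2989] -358.3Traceback (most recent call last):
  File "ref.py", line 32, in <module>
    run("base top",[("top","t0",bt[:0]+bt[1:],I)],R); run("base scene",[("scene","s0",[bs[1],bs[3]],I)],R);
                                                      ~~~^^^^^^^^^^^^^^^^^^^^^^^^^^^^^^^^^^^^^^^^^^^^^^^^^
  File "ref.py", line 23, in run
    s=minimize(f,[dx,dy]+([0] if fixyaw is None else []),method="Nelder-Mead",options=dict(initial_simplex=None,xatol=1e-5,fatol=1e-3))
    res = _minimize_neldermead(fun, x0, args, callback, bounds=bounds,
                               **options)
    fxcc = func(xcc)
    fx = function(np.copy(x), *(wrapper_args + args))
  File "ref.py", line 22, in <lambda>
    f=(lambda v:cost([p0[0]+v[0],p0[1]+v[1],p0[2]+10*v[2]],views)) if fixyaw is None else (lambda v:cost([p0[0]+v[0],p0[1]+v[1],fixyaw],views))
                ~~~~^^^^^^^^^^^^^^^^^^^^^^^^^^^^^^^^^^^^^^^^^^^^^
  File "ref.py", line 13, in cost
    t=np.linspace(.06,.94,60)[:,None]; P=tf(p,fn(np.array(a)*(1-t)+np.array(b)*t)); q=proj(n,P)
                                                                                      ~~~~^^^^^
  File "h.py", line 6, in proj
    f,cx,cy,T=cam(n); P=np.atleast_2d(P); c=P@T[:3,:3].T+T[:3,3]
              ~~~^^^
  File "h.py", line 4, in cam
    i=r.camera_info(n); f=192/np.tan(np.radians(i["fovy"])/2); return f,i["cx"],i["cy"],np.array(i["camera_from_world"])
ValueError: time passes only in moves, steps and waits
```

```bash
sed -i 's/^def cam(n):/import functools\n@functools.cache\ndef cam(n):/' h.py; time python3 ref.py; python3 st.py
```

```text
base top [0.5631 0.2396 0.2989] -358.3
base scene [0.5626 0.2386 0.3104] -387.1
base both [0.5629 0.2392 0.3056] -741.8
rail top [0.5613 0.2395 0.3056] -312.0
rail scene [0.5565 0.2345 0.3056] -321.4
rail both [0.5634 0.2393 0.3056] -610.3
cradle top [0.48   0.4254 0.0953] -472.1
cradle scene [0.4782 0.426  0.1453] -466.1
module scene [0.4585 0.3093 0.2475] -206.3
10.85 [0.46   0.3084 0.057 ] fingerline deg 107.22 zaxis [ 0.  0. -1.] q [-0.7   0.24  0.07  1.86 -0.02  1.04  1.25] 0.998668238903628 0.0 [ 1.05 -0.6   0.19]
real	0m2.376s
user	0m2.895s
sys	0m0.060s
```

```bash
python3 - <<'E'
import numpy as np
S=.38;O=np.array([.5626,.2391]);u=np.array([np.cos(.3056),np.sin(.3056)])
for ph,s in[(.38,27),(.38,27.5),(.34,28.8),(.3,30),(.25,31.6),(.2,33),(.15,34.2),(.1,35),(.05,35.6),(0,36)]:
    a=np.array([s-32*np.cos(ph)+10*np.sin(ph),32*np.sin(ph)+10*np.cos(ph)])
    X=a[0]*np.cos(S)-a[1]*np.sin(S);Z=a[0]*np.sin(S)+a[1]*np.cos(S)
    print(ph,s,"X %.1f"%X,"TCP",(O+u*X/1000).round(4),"z %.4f"%(.04+Z/1000-.0205))
E
```

```text
0.38 27 X -6.9 TCP [0.556 0.237] z 0.0395
0.38 27.5 X -6.5 TCP [0.5564 0.2372] z 0.0397
0.34 28.8 X -5.6 TCP [0.5572 0.2374] z 0.0389
0.3 30 X -4.8 TCP [0.558  0.2376] z 0.0380
0.25 31.6 X -3.7 TCP [0.5591 0.238 ] z 0.0370
0.2 33 X -2.6 TCP [0.5601 0.2383] z 0.0358
0.15 34.2 X -1.7 TCP [0.561  0.2386] z 0.0346
0.1 35 X -1.0 TCP [0.5616 0.2388] z 0.0332
0.05 35.6 X -0.5 TCP [0.5622 0.239 ] z 0.0318
0 36 X 0.0 TCP [0.5626 0.2391] z 0.0303
```

Emit:
servo_tool(
  rows=[0,0.0002,-0.02,0.001,100,0,0.0002,-0.045,0.001,80,0,0.0002,-0.06,0.001,60,0,0.0002,-0.067,0.001,56,0,0.0002,-0.067,0.001,50,0,0.0002,-0.067,0.001,44,0,0.0002,-0.067,0.001,42,0,0.0002,-0.067,0.001,42],
  newtons=15,
)

```text
t: 11.52
position: [0.4609, 0.3093, -0.0088]
ee_rot: [-0.151, 0.989, 0.001, 0.001]
wrist_force: [0.3, 0.6, -0.2]
grip_width: 0.555
finger_force: 0.0
```

```bash
python3 st.py
```

```text
11.5167 [ 0.4609  0.3093 -0.0088] fingerline deg 107.36 zaxis [ 0.002  0.002 -1.   ] q [-0.7   0.32  0.06  1.91 -0.03  0.91  1.26] 0.5553126281284124 0.0 [ 0.27  0.56 -0.23]
```

Emit:
servo_tool(
  rows=[0,0,0,0,40,0,0,0,0,40,0,0,0,0,40,0,0,0,0,40],
)

```text
t: 11.85
position: [0.4607, 0.3095, -0.0089]
ee_rot: [-0.151, 0.989, 0.001, 0.001]
wrist_force: [-1.2, 0.3, 6.1]
grip_width: 0.48
finger_force: 15.0
```

```bash
python3 st.py
```

```text
11.85 [ 0.4607  0.3095 -0.0089] fingerline deg 107.38 zaxis [ 0.002  0.002 -1.   ] q [-0.7   0.32  0.06  1.91 -0.03  0.91  1.26] 0.4799216074318485 15.001629441976547 [-1.22  0.29  6.1 ]
```

Emit:
servo_tool(
  rows=[0,0,0.004,0,40,0,0,0.014,0,40,0,0,0.035,0,40,0,0,0.06,0,40,0,0,0.085,0,40,0,0,0.1,0,40,0,0,0.1,0,40],
)

```text
t: 12.43
position: [0.4621, 0.3099, 0.094]
ee_rot: [-0.151, 0.989, 0.002, 0.003]
wrist_force: [-0.3, 0.8, -0.6]
grip_width: 0.479
finger_force: 15.0
```

Emit:
servo_tool(
  rows=[0.008,-0.006,0,0.002,40,0.026,-0.019,0,0.002,40,0.048,-0.036,0,0.002,40,0.07,-0.052,0,0.002,40,0.088,-0.065,0,0.002,40,0.0962,-0.0715,0,0.002,40,0.0962,-0.0715,0,0.002,40,0.0962,-0.0715,0,0.002,40],
)

```text
t: 13.1
position: [0.555, 0.2367, 0.0884]
ee_rot: [-0.152, 0.988, -0.0, -0.002]
wrist_force: [0.0, 1.5, -1.9]
grip_width: 0.477
finger_force: 15.0
```

Emit:
servo_tool(
  rows=[0,0,0,0,40,0,0,0,0,40,0,0,0,0,40],
)

```text
t: 13.35
position: [0.5549, 0.2386, 0.0898]
ee_rot: [-0.153, 0.988, 0.0, -0.0]
wrist_force: [-0.2, -0.6, -2.7]
grip_width: 0.479
finger_force: 15.0
```

```bash
python3 st.py
```

```text
13.35 [0.5549 0.2386 0.0898] fingerline deg 107.63 zaxis [-0.001  0.001 -1.   ] q [-0.57  0.3   0.14  1.71 -0.05  1.13  1.46] 0.4787022934230966 14.99929279088974 [-0.25 -0.63 -2.67]
```

Emit:
servo_tool(
  rows=[0.001,-0.0006,-0.008,-0.002,40,0.0022,-0.0012,-0.02,-0.002,40,0.0022,-0.0012,-0.032,-0.002,40,0.0022,-0.0012,-0.04,-0.002,40,0.0022,-0.0012,-0.042,-0.002,40,0.0022,-0.0012,-0.042,-0.002,40,0.0022,-0.0012,-0.042,-0.002,40],
)

```text
t: 13.93
position: [0.5584, 0.2359, 0.0477]
ee_rot: [-0.151, 0.989, -0.0, -0.0]
wrist_force: [-0.5, -0.1, -1.6]
grip_width: 0.485
finger_force: 15.0
```

```bash
python3 st.py; python3 - <<'E'
from h import *
a=r.capture("scene"); cv2.imwrite("pics/scene8.png",a)
E
```

```text
13.9333 [0.5584 0.2359 0.0477] fingerline deg 107.37 zaxis [-0. -0. -1.] q [-0.56  0.35  0.14  1.74 -0.05  1.05  1.47] 0.4854489763395236 14.999299049377441 [-0.48 -0.1  -1.63]
```

Emit:
servo_tool(
  rows=[0,0,0,0,40,0,0,0,0,40,0,0,0,0,40],
  newtons=7,
)

```text
t: 14.23
position: [0.5586, 0.2361, 0.0484]
ee_rot: [-0.151, 0.989, 0.0, 0.0]
wrist_force: [0.8, -0.0, -1.1]
grip_width: 0.479
finger_force: 7.0
```

```bash
python3 st.py
```

```text
14.2333 [0.5586 0.2361 0.0484] fingerline deg 107.37 zaxis [ 0.001  0.001 -1.   ] q [-0.56  0.35  0.14  1.74 -0.05  1.05  1.47] 0.47944818417606383 6.999339759349823 [ 0.78 -0.04 -1.1 ]
```

Emit:
servo_tool(
  rows=[-0.0008,0.0007,-0.002,0.002,40,-0.0015,0.0013,-0.004,0.002,40,-0.0015,0.0013,-0.0055,0.002,40,-0.0015,0.0013,-0.0055,0.002,40,-0.0015,0.0013,-0.0055,0.002,40],
)

```text
t: 14.65
position: [0.5566, 0.2372, 0.0421]
ee_rot: [-0.152, 0.988, -0.0, -0.0]
wrist_force: [-0.4, -0.1, -2.3]
grip_width: 0.48
finger_force: 7.0
```

Emit:
servo_tool(
  rows=[0,0,-0.001,0,40,0,0,-0.002,0,40,0,0,-0.002,0,40],
)

```text
t: 14.9
position: [0.5569, 0.2372, 0.0404]
ee_rot: [-0.152, 0.988, 0.0, 0.0]
wrist_force: [0.2, -0.6, -0.9]
grip_width: 0.48
finger_force: 7.0
```

Emit:
servo_tool(
  rows=[0.0009,0.0003,-0.0004,0,40,0.0019,0.0006,-0.0008,0,40,0.0025,0.0008,-0.0013,0,40,0.0031,0.001,-0.0017,0,40,0.0036,0.0012,-0.0023,0,40,0.0041,0.0013,-0.0029,0,40,0.0041,0.0013,-0.0029,0,40],
)

```text
t: 15.48
position: [0.561, 0.2386, 0.0373]
ee_rot: [-0.152, 0.988, 0.0, 0.0]
wrist_force: [-1.0, -1.3, 0.1]
grip_width: 0.482
finger_force: 7.0
```

```bash
python3 st.py
```

```text
15.4833 [0.561  0.2386 0.0373] fingerline deg 107.49 zaxis [ 0.  0. -1.] q [-0.56  0.37  0.14  1.74 -0.06  1.04  1.47] 0.48244648227099596 7.000121399760246 [-1.   -1.29  0.15]
```

Emit:
servo_tool(
  rows=[0.0005,0.0001,-0.0006,0,40,0.0009,0.0003,-0.0012,0,40,0.0012,0.0004,-0.0018,0,40,0.0015,0.0005,-0.0024,0,40,0.0015,0.0005,-0.0024,0,40],
)

```text
t: 15.9
position: [0.5625, 0.239, 0.0349]
ee_rot: [-0.152, 0.988, 0.0, 0.0]
wrist_force: [-2.1, -1.2, 0.1]
grip_width: 0.483
finger_force: 7.0
```

```bash
python3 st.py;  python3 - <<'E'
from h import *
a=r.capture("scene"); cv2.imwrite("pics/scene9.png",a)
m=cv2.resize(a[175:250,245:345],(800,600),interpolation=cv2.INTER_CUBIC)
cv2.imwrite("pics/m9.png",cv2.convertScaleAbs(m,alpha=1.5,beta=15))
E
```

```text
15.9 [0.5625 0.239  0.0349] fingerline deg 107.49 zaxis [ 0.  0. -1.] q [-0.56  0.37  0.14  1.74 -0.06  1.03  1.47] 0.4826361451746776 7.000091224908829 [-2.06 -1.17  0.1 ]
```

Emit:
servo_tool(
  rows=[0.0003,0.0001,-0.0007,0,40,0.0005,0.0002,-0.0014,0,40,0.0007,0.0002,-0.0021,0,40,0.0009,0.0003,-0.0029,0,40,0.0009,0.0003,-0.0029,0,40],
)

```text
t: 16.37
position: [0.5635, 0.2394, 0.0321]
ee_rot: [-0.152, 0.988, 0.0, 0.0]
wrist_force: [-1.0, -0.7, -0.3]
grip_width: 0.481
finger_force: 7.0
```

Emit:
servo_tool(
  rows=[0,0,-0.0005,0,40,0,0,-0.001,0,40,0,0,-0.001,0,40],
)

```text
t: 16.62
position: [0.5635, 0.2393, 0.0321]
ee_rot: [-0.152, 0.988, 0.0, 0.0]
wrist_force: [-3.7, -2.0, 5.4]
grip_width: 0.484
finger_force: 7.0
```

The force rises exactly at the height predicted for full seating. I relieve the press, let go and withdraw straight up.

Emit:
servo_tool(
  rows=[0,0,0.0008,0,40,0,0,0.0008,0,50,0,0,0.0008,0,62,0,0,0.0008,0,80,0,0,0.0008,0,80,0,0,0.01,0,80,0,0,0.025,0,80,0,0,0.05,0,80],
)

```text
t: 17.28
position: [0.5616, 0.2386, 0.0799]
ee_rot: [-0.152, 0.988, -0.001, -0.002]
wrist_force: [0.8, 0.5, -0.6]
grip_width: 0.788
finger_force: 0.0
```

Emit:
servo_tool(
  rows=[-0.005,0.01,0.02,0,80,-0.02,0.03,0.03,0,80,-0.04,0.06,0.03,0,80,-0.06,0.09,0.03,0,80,-0.08,0.12,0.03,0,80,-0.1,0.15,0.03,0,80,-0.11,0.18,0.03,0,80,-0.12,0.2,0.03,0,80],
)

```text
t: 17.95
position: [0.4412, 0.4432, 0.1123]
ee_rot: [-0.154, 0.988, 0.001, 0.0]
wrist_force: [-0.2, -0.1, -0.3]
grip_width: 0.803
finger_force: 0.0
```

```bash
python3 st.py;  python3 - <<'E'
from h import *
L=[.5626,.2391,.3056]; ms=[]
for n,u,v in(("scene",255,180),("top",278,178)):
    a=r.capture(n); cv2.imwrite(f"pics/{n}10.png",a); k=400/60
    m=cv2.resize(a[v:v+60,u:u+60],(400,400),interpolation=cv2.INTER_CUBIC); m=cv2.convertScaleAbs(m,alpha=1.3,beta=10); m2=m.copy()
    q=(proj(n,tf(L,led([(.004+x,y,z) for z in(0,.018) for x in(-.032,.032) for y in(-.021,.021)])))-(u,v)+.5)*k
    for i,j in[(0,1),(2,3),(0,2),(1,3),(4,5),(6,7),(4,6),(5,7),(0,4),(1,5),(2,6),(3,7)]: cv2.line(m2,tuple(map(int,q[i])),tuple(map(int,q[j])),(0,0,255),1)
    ms.append(np.vstack([m[50:350],m2[50:350]]))
cv2.imwrite("pics/m10.png",np.hstack(ms))
for n in("scene","top"):
  for d in r.spot_in(n,"module")[:2]: print(n,np.round(d["location"],3),round(d["score"],2),proj(n,d["location"])[0].round())
E
```

```text
17.95 [0.4412 0.4432 0.1123] fingerline deg 107.68 zaxis [ 0.     0.003 -1.   ] q [-0.84  0.32  0.02  1.63 -0.01  1.18  1.06] 0.8033049779726249 0.0 [-0.16 -0.11 -0.31]
scene [0.558 0.23  0.062] 0.74 [288. 219.]
top [0.562 0.238 0.061] 0.6 [313. 204.]
top [0.597 0.5   0.02 ] 0.36 [211. 195.]
```

View pics/m10.png

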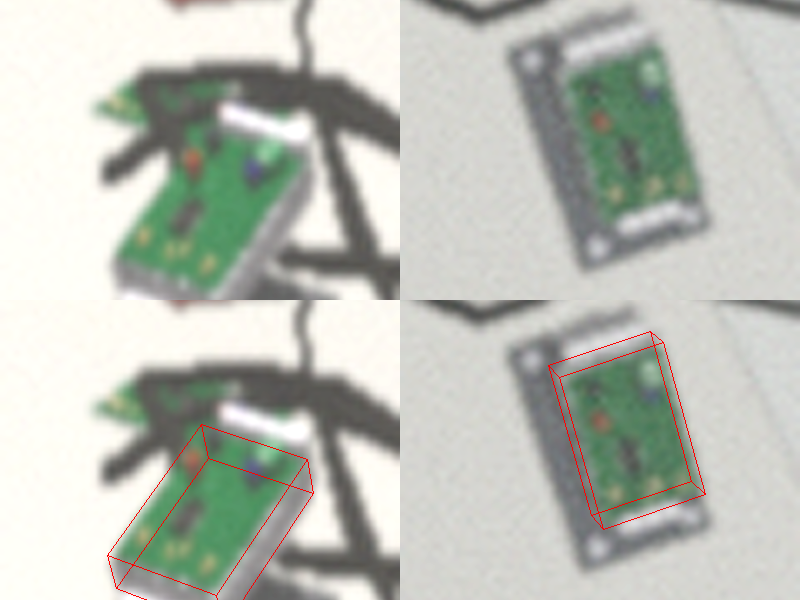

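The last picture shows the board lying along the rail between the white back stop (top panel, 606,42) and the lip (649,217). Its end midpoints, (613,66) and (646,201), lie on the line between the two stops, so it is centred. It follows the slope, and the gripper is clear.

```bash
python3 -c "
from bench import r
print(r.job_done())"
```

```text
the job is handed in; nothing more can be done
None
```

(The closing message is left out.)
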